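Crank the lab screw jack to the pointer and stand the round flask on it

ROBOT

A 6-joint arm with a two-finger parallel gripper is mounted at the origin on the work surface. World frame = base frame: x ahead of the robot, y to its left, z up, the work surface at z = 0. Lengths are in mm, angles in rad, forces in N, time in s.
With the tool pointing down it reaches from about 300 to 775 mm from the base axis. Payload 14.6 kg.
Tool frame: the origin (TCP) lies on the centre line of the jaws, within the pads' length; the fingertips stand 19 mm ahead of it and the grasp point (between the pads) is the TCP (bot.tip_reach is the distance from the TCP to the fingertips, in mm); y points along the fingers, x is the direction in which the jaws open and shut, and the axes are right-handed (so a half turn about y gives the same grasp; the last joint's range is limited). The gripper opens to 85 mm and grips with 20 to 120 N. Pads are 22 mm wide; open, the fingers measure 114 mm over their backs; the gripper's body (76 mm by 85 mm) begins 54 mm behind the grasp point. The pads swing forward as they close: fully open they stand 13 mm farther back than shut.
Start: joints at [-1.366, 0.3, 1.521, -0, 1.321, -0.067], TCP at [147.649, -529.801, 250.281] pointing down, gripper open.
Joint ranges: [-3.03, 3.03], [-0.79, 2.21], [0.23, 2.52], [-1.04, 4.18], [0, 3.07], [-2.55, 2.55]. Speed limits (rad/s): [2.22, 2.22, 2.57, 3.14, 3.14, 3.14].

INTERFACE

Orientations are given as a unit quaternion [w, x, y, z].
In Python, from rig import bot gives the robot as it stands. Calls block until the motion is done:
- bot.move_to(position, orientation): joint-space move of the TCP to a pose.
- bot.servo_line(position, attitude=None, speed=150, until_force=None): straight line of the TCP; attitude=None keeps the orientation; speed is the mean speed in mm/s. With until_force (N) it stops when the force on the tool has changed by that much, and returns True; else False.
- bot.move_joints(angles): joint-space move.
- bot.move_gripper(opening, grip_force=None): finger opening in mm; grip_force is the grip in N (None keeps the last); returns when the fingers have stopped.
- bot.dwell(seconds).
- bot.ik(position, orientation): joint angles nearest the present ones, or None.
- bot.read_state(): the state.
- bot.read_camera(name): name is "scene" or "top" or "wrist"; returns a dict with "image" (420x560x3 uint8, blue, green, red), "depth" (420x560 float32, mm along the optical axis (not along the pixel's ray), 0 where there is no reading), "fovy" (degrees; the focal length in pixels is half the picture's height over the tangent of half this angle, whatever the lens; pixels are square), "cx", "cy" (the principal point, pixels), "k1" (the pictures are not rectified: a ray, as slopes to the right and down, at radius r is drawn at 1 + k1 r^2 times it, then the intrinsics apply), "eye" and "attitude" of the camera in the world; the wrist camera has in their place "mount" (4x4, takes a point from camera to tool coordinates, whose origin is the TCP and whose axes are the tool frame's). Camera axes: x right, y down, z forward; pixel columns grow to the right and rows downward; lengths in mm; the calibration is good to about 2 mm. A picture is of the moment at which its call begins: read the wrist's pose just before it.
A pose or a line that the arm cannot do raises bot.MotionError and nothing moves.
- bot.finish_job(): hands the job in, once; it reports no verdict.
The state is a dict: "clock": time; "joint_positions": joint angles; "qvel": joint speeds; "effort": joint torques, N m; "ee_pos": TCP position; "tool_rot": TCP orientation; "ft_force": force on the tool from outside, world axes, zero at the start; "moment": the same for the moment, N m; "grip_width": finger opening in mm.
Only numpy, scipy, OpenCV 4.12 (cv2) and the standard library are available. Lean on these libraries where they do the work, as an engineer would, in place of code of your own. Each camera call takes 0.05 s, during which the arm holds its last target.

TASK

Fit the loose crank handle onto the jack's square shaft and wind the platform up until its top is level with the tip of the pointer on the clamp stand. Then take the round-bottomed flask from its cork ring on the bench and set it, without dropping it, upright in the cork ring on the platform. Leave the crank on the shaft and don't disturb anything else.

Things in the scene. Friction and masses are not known exactly. Their poses are not given: they have to be found in the camera images.
- shaft_seat (a point): Jack: dark steel base 140 x 290 mm with a grey gear tower (52 x 56 mm, 108 mm tall) at one end and a square aluminium platform at the other. This point is the centre of the steel collar (42 mm across) on top of the tower, 115 mm above the bench, where the crank's hub comes to rest. It does not turn. z up; y points from the tower to the platform's centre, 155 mm away.
- shaft_top (a point): Top centre of the jack's upright square shaft, 16 mm square, 32 mm tall above the collar (the last 6 mm a round taper). It turns with the shaft; x and y are square to its flats. Turned clockwise seen from above it raises the platform, 20 mm per turn, with about 2 N at the crank's grip, and it stays where left. The platform starts at its lowest and can rise 70 mm.
- platform_top (a point): Centre of the upper face of the jack's platform (aluminium, 120 x 120 x 10 mm), 80 mm above the bench at the start. A cork ring lies fixed in the middle of it. z is up.
- jack_ring_top (a point): Centre of the mouth of the cork ring fixed on the platform: ring 84 mm outside, 52 mm inside, 22 mm high; this point is on its top plane, 22 mm above the platform's upper face. z is up.
- pointer_tip (a point): Tip of the short steel pointer clamped to the small stand beyond the platform; it points at the platform's far edge and its height (105 to 125 mm above the bench) is the height for the platform's upper face. Fixed. z is up. The stand's rod is 202 mm tall and stands 61 mm beyond the tip.
- crank_mouth (a point): Loose dark steel crank, 390 g, lying socket down. This point: centre of the square socket's mouth (19 mm wide, 36 mm deep, in the underside of the hub; on the bench at the start). A flat arm (12 mm thick, 22 mm wide) runs from the hub's foot along +x to an upright wooden grip 65 mm from the hub's axis. z up. The socket fits the shaft in any of four quarter turns.
- crank_hub (a point): Point on the axis of the crank's square hub (32 x 32 mm, 55 mm tall), 35 mm above its underside, where it can be pinched across the arm (32 mm wide). Axes as crank_mouth: x along the arm, z up.
- crank_grip (a point): Centre of the crank's wooden grip: upright cylinder 22 mm in diameter, 60 mm tall, its centre 45 mm above the crank's underside; it turns freely about its own axis on the arm, so it can be held in a gripper that does not turn while the crank goes round.
- flask_neck (a point): Round-bottomed glass flask, 220 g, bottom-heavy: ball 84 mm across, neck 28 mm in diameter from 80 to 140 mm above the lowest point of the flask (lip 33 mm across at the very top). This point is on the neck's axis 110 mm above the lowest point, z along the neck. It can be pinched here from above.
- flask_ball (a point): Centre of the flask's ball, 68 mm below flask_neck; 33 mm above a ring's top plane when the flask sits in the ring.
- bench_ring_top (a point): Centre of the top plane of the cork ring on the bench (84 mm outside, 52 mm inside, 22 mm high) in which the flask stands at the start. Fixed.
- jar_small: Bystander: clear glass jar, white lid, 68 mm across, 100 mm tall; origin under its centre.
- dropper: Bystander: white plastic bottle, 44 mm across, 120 mm tall; origin under its centre.
- tipbox0: Bystander: grey pipette-tip box with clear lid, 82 x 122 x 70 mm; origin under its centre.
- beaker: Bystander: small glass beaker, 64 mm across, 75 mm tall; origin under its centre.
- flask: The flask as a whole; its origin is the lowest point of the ball, z along the neck.
Not all that is in view belongs to the job. What is shaped like the part that bears crank_mouth but green or purple is not meant. Of the things shaped like the part that bears bench_ring_top, the cork one is meant.

How it is judged:
By the outcome, as a careful person would: the job done as asked, in the order asked, and still so for the second after the job is handed in, with the robot touching nothing.
It also fails if it takes over 72 s, if anything falls off the work surface, if the arm or the gripper's body presses on something with over 40 N, if the wrist force passes 120 N, or if a joint passes its speed limit or range.

## Working session

There is one attempt and no reset: what is moved stays moved. The work goes in short steps, each a Python script; the robot and the scene stay as the last script left them, time stands still between calls to the robot, and variables do not carry over. Pictures are saved under pics/ and viewed, and the job is handed in when it is done.

```bash
ls; mkdir -p pics; python3 - <<'E'
from rig import bot
import cv2
s=bot.read_state();print(s)
for n in("scene","top","wrist"):
    c=bot.read_camera(n);cv2.imwrite(f"pics/{n}0.png",c["image"])
    print(n,{k:v for k,v in c.items() if k not in("image","depth")})
E
```

```text
pics
{'clock': 0.0, 'joint_positions': array([-1.36555497e+00,  3.00470851e-01,  1.52160791e+00,  3.79564113e-06,
        1.32069595e+00, -6.66110671e-02]), 'qvel': array([ 0.00025168, -0.00074343, -0.00021877, -0.00264135,  0.00028685,
        0.00012537]), 'effort': array([-2.65108596e-03, -5.43507743e+01, -3.61796236e+01, -1.37736702e-04,
        4.03715196e-03, -3.75451265e-06]), 'ee_pos': array([ 147.63104899, -529.58724924,  249.71008719]), 'tool_rot': array([ 0.56341716, -0.56286652,  0.42794872, -0.42731987]), 'ft_force': array([-0.58158314,  0.13908942, -0.19726957]), 'moment': array([0.02595557, 0.05483701, 0.0287705 ]), 'grip_width': 85.58383761271259}
scene {'fovy': 42.70180490037609, 'cx': 269.85159050923545, 'cy': 207.50868535812842, 'k1': -0.10063122600917634, 'eye': array([1288.6642237 ,  341.56579897, 1092.69856903]), 'attitude': array([-0.19421205,  0.48496499,  0.79780146, -0.3010041 ])}
top {'fovy': 42.02444477637048, 'cx': 276.39843197248035, 'cy': 210.5336215284196, 'k1': -0.06910515921120716, 'eye': array([ 207.1002782 ,  -37.17735761, 1594.50703008]), 'attitude': array([ 0.06705645, -0.69904542,  0.70850585, -0.06970217])}
wrist {'fovy': 59.32961176441267, 'cx': 279.63561131069656, 'cy': 207.2227535886349, 'k1': -0.08483551071238508, 'mount': array([[ 9.99999139e-01, -2.28775714e-05,  1.31235908e-03,
         4.52601597e-01],
       [-1.26117115e-03, -2.93776091e-01,  9.55873432e-01,
        -1.23518003e+02],
       [ 3.63671658e-04, -9.55874264e-01, -2.93775866e-01,
         7.53133910e+01],
       [ 0.00000000e+00,  0.00000000e+00,  0.00000000e+00,
         1.00000000e+00]])}
```

View pics/scene0.png

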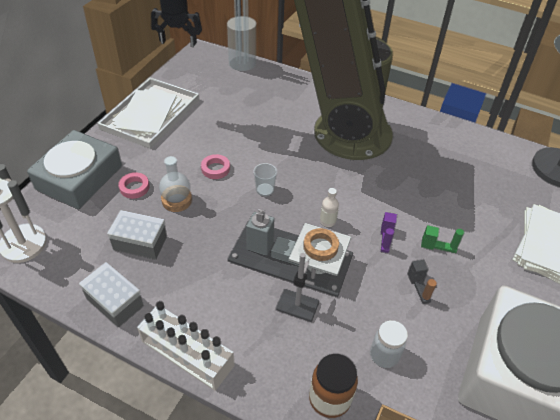

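View pics/top0.png

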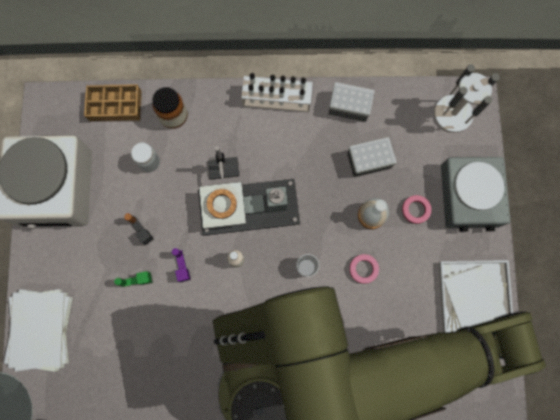

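View pics/wrist0.png

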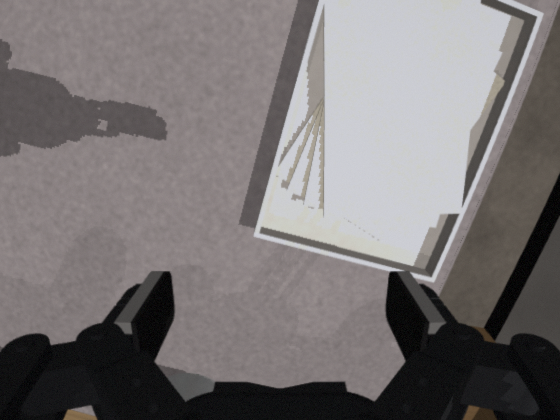

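The scene view shows the crank (dark, brown grip) at about (420,280), the jack tower at (262,232), its platform ring at (322,243), the pointer stand at (300,290), and the flask at (175,188) in its cork ring. In the top view these are at (138,229), (276,197), (221,204), (222,165) and (373,213).

```bash
cat > h.py <<'E'
import numpy as np, cv2
from scipy.spatial.transform import Rotation as R
from rig import bot
def rot(q): q=np.asarray(q); return R.from_quat([q[1],q[2],q[3],q[0]])
def quat(r): q=r.as_quat(); return np.array([q[3],q[0],q[1],q[2]])
class Cam:
    def __init__(s,name):
        st=bot.read_state(); c=bot.read_camera(name)
        s.img=c["image"]; s.dep=c["depth"]; s.f=210/np.tan(np.radians(c["fovy"])/2)
        s.cx,s.cy,s.k1=c["cx"],c["cy"],c["k1"]
        if name=="wrist":
            m=c["mount"]; Rt=rot(st["tool_rot"]).as_matrix()
            s.Rm=Rt@m[:3,:3]; s.eye=st["ee_pos"]+Rt@m[:3,3]
        else: s.Rm=rot(c["attitude"]).as_matrix(); s.eye=c["eye"]
    def ray(s,u,v):
        d=np.array([(u-s.cx)/s.f,(v-s.cy)/s.f]); x=d.copy()
        for _ in range(20): x=d/(1+s.k1*(x@x))
        return s.Rm@np.array([x[0],x[1],1.])
    def atz(s,u,v,z): r=s.ray(u,v); return s.eye+r*(z-s.eye[2])/r[2]
    def pt(s,u,v):
        return s.eye+s.ray(u,v)*s.dep[int(round(v)),int(round(u))]
    def proj(s,p):
        q=s.Rm.T@(np.asarray(p,float)-s.eye); x=q[:2]/q[2]; x=x*(1+s.k1*(x@x)); return np.array([s.cx+s.f*x[0],s.cy+s.f*x[1]])
    def save(s,fn,crop=None,k=1):
        im=s.img
        if crop: a,b,c,d=crop; im=im[b:d,a:c]
        cv2.imwrite(fn,cv2.resize(im,None,fx=k,fy=k,interpolation=cv2.INTER_CUBIC))
def tri(obs):
    A=np.zeros((3,3));b=np.zeros(3)
    for c,u,v in obs:
        d=c.ray(u,v);d/=np.linalg.norm(d);P=np.eye(3)-np.outer(d,d);A+=P;b+=P@c.eye
    p=np.linalg.solve(A,b)
    return p,[np.linalg.norm(np.cross(p-c.eye,c.ray(u,v)/np.linalg.norm(c.ray(u,v)))) for c,u,v in obs]
def down(yaw):
    # tool y down; tool x (jaw direction) at world angle yaw
    x=np.array([np.cos(yaw),np.sin(yaw),0]);y=np.array([0,0,-1.]);z=np.cross(x,y)
    return quat(R.from_matrix(np.column_stack([x,y,z])))
E
python3 - <<'E'
from h import *
import pickle
t=Cam("top");s=Cam("scene")
pickle.dump((t,s),open("c0.pkl","wb"))
for n,p in dict(hub=(144,236),grip=(129,217),tower=(276,197),ring=(221,204),flask=(378,206),ringb=(373,213),stand=(219,153)).items(): print(n,t.pt(*p).round())
for n,p in dict(hub=(417,268),grip=(430,284),shaft=(261,213),flask=(171,161)).items(): print(n,s.pt(*p).round())
t.save("pics/tA.png",(100,130,320,290),3.6)
s.save("pics/sA.png",(220,170,460,330),3.3)
print(rot(bot.read_state()["tool_rot"]).as_matrix().round(3))
E
```

```text
hub [440. 333.  58.]
grip [492. 374.  75.]
tower [533. -44. 128.]
ring [525. 111.  82.]
flask [ 497. -318.  159.]
ringb [ 491. -316.   92.]
stand [647. 109. 173.]
hub [459. 334.  57.]
grip [505. 374.  78.]
shaft [541. -44. 138.]
flask [ 501. -325.  149.]
[[ 0.268 -0.     0.963]
 [-0.963  0.     0.268]
 [-0.    -1.     0.   ]]
```

View pics/tA.png

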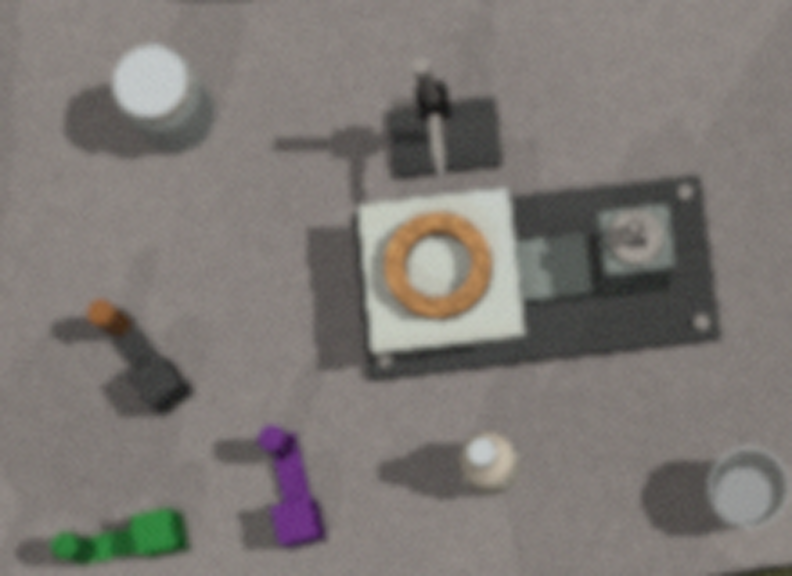

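View pics/sA.png

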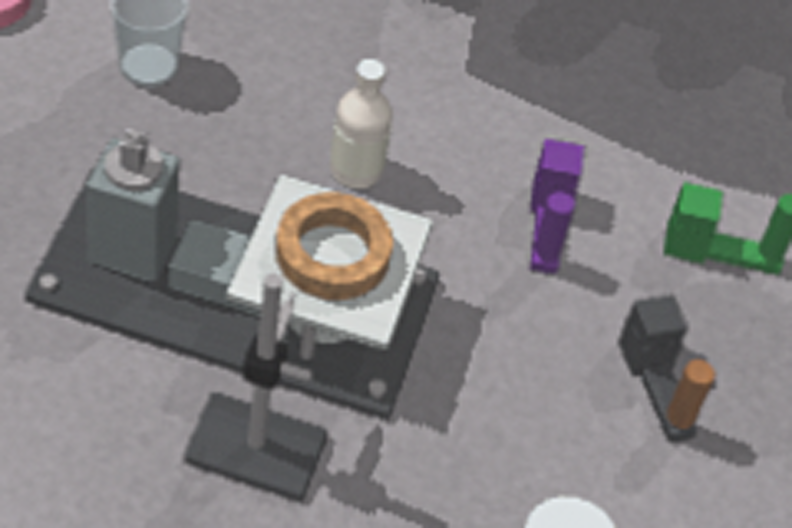

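```bash
python3 - <<'E'
from h import *
import pickle
for p,y in [((520,30,320),90),((520,30,320),-90),((450,333,200),-50),((450,333,200),130),((535,-44,200),90),((535,-44,200),0),((535,-44,200),-90),((527,111,300),0),((527,111,300),90)]:
    j=bot.ik(np.array(p,float),down(np.radians(y))); print(p,y,None if j is None else np.round(j,2))
bot.move_to([520,-40,300],down(np.radians(90)))
a=Cam("wrist")
bot.servo_line([520,90,300],speed=200)
b=Cam("wrist")
pickle.dump((a,b),open("c1.pkl","wb"))
a.save("pics/j1.png");b.save("pics/j2.png")
s=bot.read_state();print(s["clock"],s["ee_pos"],s["ft_force"])
E
```

```text
(520, 30, 320) 90 [-0.01  0.19  1.5  -0.    1.46 -1.58]
(520, 30, 320) -90 [-0.01  0.19  1.5  -0.    1.46  1.56]
(450, 333, 200) -50 [ 0.57  0.37  1.55 -0.    1.22  1.44]
(450, 333, 200) 130 [ 0.57  0.37  1.55 -0.    1.22 -1.7 ]
(535, -44, 200) 90 [-0.15  0.32  1.62 -0.    1.2  -1.72]
(535, -44, 200) 0 [-0.15  0.32  1.62 -0.    1.2  -0.15]
(535, -44, 200) -90 [-0.15  0.32  1.62 -0.    1.2   1.42]
(527, 111, 300) 0 [ 0.14  0.24  1.48 -0.    1.42  0.14]
(527, 111, 300) 90 [ 0.14  0.24  1.48 -0.    1.42 -1.43]
3.3583 [520.08059891  89.00217842 299.99339325] [-0.6904492   0.2133575  -0.01580272]
```

View pics/j1.png

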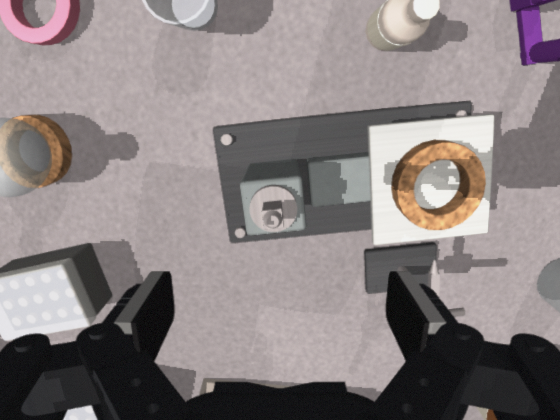

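View pics/j2.png

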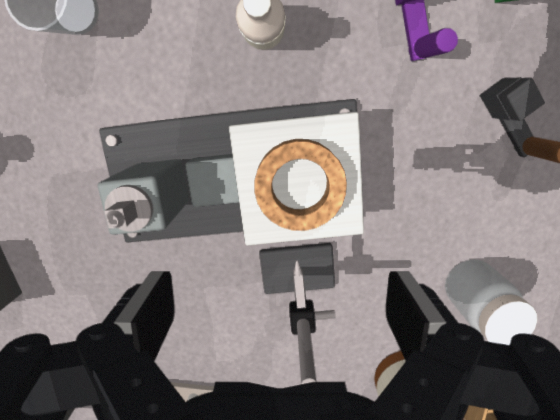

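Wrist views: the shaft top is at about (273,210) and (117,215), the ring at (439,185) and (300,185), and the pointer tip at about (437,262) and (297,262). I'll enlarge these.

```bash
python3 - <<'E'
from h import *
import pickle
a,b=pickle.load(open("c1.pkl","rb"))
def cr(c,x,y,w=50,k=8): return cv2.resize(c.img[y-w//2:y+w//2,x-w//2:x+w//2],None,fx=k,fy=k,interpolation=cv2.INTER_CUBIC)
cv2.imwrite("pics/sh.png",np.hstack([cr(a,272,210),cr(b,125,210)]))
cv2.imwrite("pics/pt.png",np.hstack([cr(a,430,260),cr(b,300,260)]))
E
```

```text
(no output)
```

View pics/sh.png

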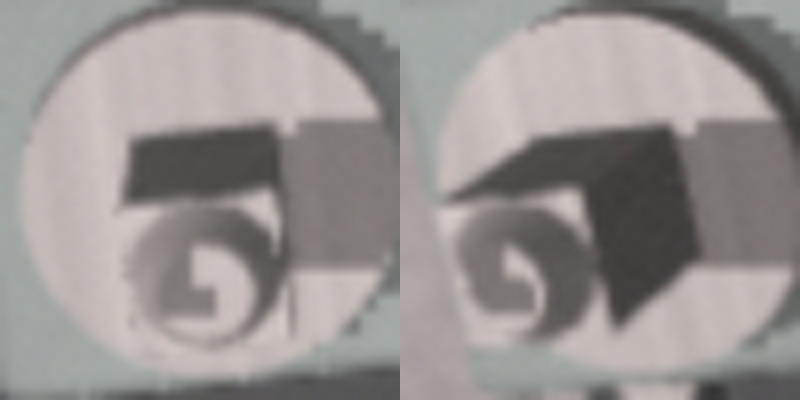

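View pics/pt.png

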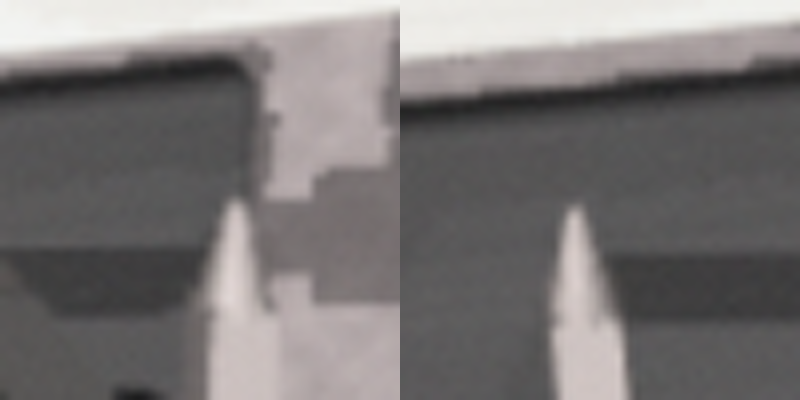

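```bash
python3 - <<'E'
from h import *
import pickle
a,b=pickle.load(open("c1.pkl","rb"));t,s=pickle.load(open("c0.pkl","rb"))
A=lambda x,y:(247+x/8-.5+.06,185+y/8-.44)
B=lambda x,y:(100+x/8-.44,185+y/8-.44)
pa=[a.atz(*A(*q),141) for q in [(120,207),(275,188),(295,335)]]
pb=[b.atz(*B(*q),141) for q in [(40,205),(183,185),(215,328)]]
print("top a",np.round(pa,1),"\ntop b",np.round(pb,1))
print("base a",np.round([a.atz(*A(*q),115) for q in [(130,138),(275,122)]],1))
print("base b",np.round([b.atz(*B(*q),115) for q in [(135,138),(268,122),(300,262)]],1))
for qa,qb in [((120,207),(40,205)),((275,188),(183,185)),((295,335),(215,328)),((130,138),(135,138)),((275,122),(268,122))]: print(tri([(a,*A(*qa)),(b,*B(*qb))]))
# collar circle edges
print("collar a", a.atz(*A(207,191),115), "b",b.atz(*B(225,190),115))
print("pointer",tri([(a,434.1,259.6),(b,296.4,259.9)]))
# ring centre outline, platform by depth
for c,u,v in [(a,480,140),(a,385,235),(b,240,235),(b,352,130),(b,305,183),(a,435,262),(a,435,265),(b,297,262),(b,297,266),(b,298,275)]: print(c is a,u,v,c.pt(u,v).round(1))
E
```

```text
top a [[535.  -55.8 141. ]
 [533.  -40.2 141. ]
 [548.7 -38.2 141. ]] 
top b [[535.  -55.  141. ]
 [532.8 -39.6 141. ]
 [548.3 -38.1 141. ]]
base a [[535.3 -56.  115. ]
 [533.5 -40.2 115. ]]
base b [[535.4 -56.2 115. ]
 [533.6 -40.8 115. ]
 [549.8 -39.  115. ]]
(array([535.5236715 , -55.89969851, 139.27595651]), [np.float64(0.004015948785894888), np.float64(0.004015948786136634)])
(array([533.36588482, -40.2357957 , 139.52164084]), [np.float64(0.0770563602352183), np.float64(0.07705636023520308)])
(array([548.51671567, -38.20466668, 140.88384191]), [np.float64(0.16733909555439072), np.float64(0.1673390955545353)])
(array([535.19093113, -55.95421075, 115.52591528]), [np.float64(0.03836331821551107), np.float64(0.038363318215630826)])
(array([533.13080477, -40.19064569, 116.41107055]), [np.float64(0.024389473604537974), np.float64(0.024389473604648083)])
collar a [541.35264476 -47.63452998 115.        ] b [541.41141702 -46.63560714 115.        ]
pointer (array([592.86245405, 104.09059561, 111.24622082]), [np.float64(0.23551004175026222), np.float64(0.23551004175024967)])
True 480 140 [484.5 149.   79.5]
True 385 235 [580.2  64.4  80. ]
False 240 235 [6.113e+02 3.950e+01 1.000e-01]
False 352 130 [476.6 155.2  79.8]
False 305 183 [526.8 112.7  80. ]
True 435 262 [595.3 105.1 111.8]
True 435 265 [598.1 105.1 112.6]
False 297 262 [593.9 104.6 113. ]
False 297 266 [597.7 104.6 113.6]
False 298 275 [605.9 105.6 115.7]
```

```bash
python3 - <<'E'
from h import *
import pickle
a,b=pickle.load(open("c1.pkl","rb"))
print(b.pt(517,98),b.pt(545,148), b.pt(495,100))
y=np.radians(130);d=np.array([np.cos(y),np.sin(y),0])
c0=np.array([455,335,220.])
bot.move_to(c0+d*45,down(y)); a=Cam("wrist")
bot.servo_line(c0-d*45,speed=200); b=Cam("wrist")
pickle.dump((a,b),open("c2.pkl","wb"))
cv2.imwrite("pics/k1.png",np.vstack([np.hstack([a.img[120:400,80:480],b.img[120:400,80:480]])]))
print(bot.read_state()["clock"])
E
```

```text
[444.34247762 326.59016977  53.89012112] [493.94062271 366.8590383   53.90371433] [447.17682921 317.75350282  28.92264477]
5.225
```

View pics/k1.png

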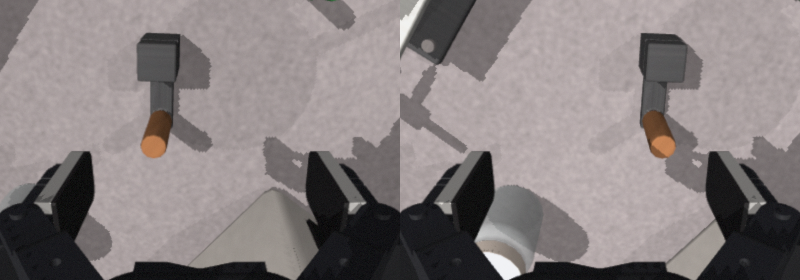

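The hub top is at roughly (158,62) in the left half and (665,63) in the right; the grip top is at (153,147) and (662,146). I'll enlarge for the corners.

```bash
python3 - <<'E'
from h import *
import pickle
a,b=pickle.load(open("c2.pkl","rb"))
cv2.imwrite("pics/k2.png",np.hstack([cv2.resize(c.img[145:285,x:x+100],None,fx=4,fy=4,interpolation=cv2.INTER_CUBIC) for c,x in((a,190),(b,300))]))
E
```

```text
(no output)
```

View pics/k2.png

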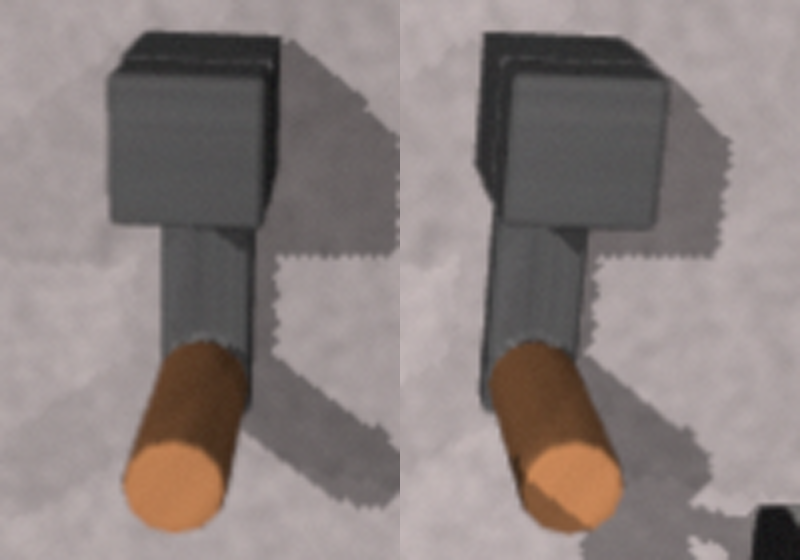

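```bash
python3 - <<'E'
from h import *
import pickle
a,b=pickle.load(open("c2.pkl","rb"))
A=lambda x,y:(a,190+x/4-.38,145+y/4-.38)
B=lambda x,y:(b,300+x/4-.38,145+y/4-.38)
for n,p,q in [("hub",(187,150),(184,152)),("grip",(174,487),(173,487)),("TL",(110,77),(112,80)),("TR",(265,75),(267,80)),("BR",(263,227),(255,227)),("BL",(110,222),(102,222))]:
    print(n,tri([A(*p),B(*q)]))
ar=lambda h,g:np.degrees(np.arctan2(*(g-h)[[1,0]]))
for f,p,q in((A,(187,150),(174,487)),(B,(184,152),(173,487))):
    c,u,v=f(*p);h=c.atz(u,v,55);c,u,v=f(*q);g=c.atz(u,v,75);print(h,g,np.linalg.norm((g-h)[:2]),ar(h,g),a.pt(237,183),)
E
```

```text
hub (array([444.97538238, 336.80866115,  52.35925835]), [np.float64(0.06884042900159716), np.float64(0.06884042900166434)])
grip (array([495.9103087 , 376.23281688,  74.19155526]), [np.float64(0.13214463284545067), np.float64(0.1321446328455721)])
TL (array([443.36477337, 315.76168179,  51.62567814]), [np.float64(0.21542881491593513), np.float64(0.21542881491592883)])
TR (array([423.11895623, 339.49984699,  51.9644498 ]), [np.float64(0.3082344926126499), np.float64(0.3082344926125921)])
BR (array([447.18205723, 358.51241031,  53.81984281]), [np.float64(0.1441183497852438), np.float64(0.1441183497851263)])
BL (array([466.71871525, 333.78976032,  53.22703586]), [np.float64(0.11824895306052498), np.float64(0.11824895306058936)])
[444.24178501 336.61625089  55.        ] [495.65075416 376.15344647  75.        ] 64.85423612216182 37.56287429865776 [444.38121662 337.42900677  55.41672048]
[444.86544318 336.0886059   55.        ] [495.59850571 375.75786392  75.        ] 64.40103776172747 38.02260636479263 [444.38121662 337.42900677  55.41672048]
```

```bash
python3 - <<'E'
from h import *
import pickle
y=np.radians(127.8);P=np.array([444.6,336.5,0])
bot.move_to(P+[0,0,110],down(y))
print(bot.servo_line(P+[0,0,36],speed=120,until_force=15))
bot.move_gripper(28,60)
s=bot.read_state();print(s["grip_width"],s["ee_pos"],s["ft_force"],s["clock"])
bot.servo_line(P+[0,0,240],speed=250)
s=bot.read_state();print(s["grip_width"],s["ft_force"],s["clock"])
bot.move_to([541.9,-46.9,240],down(np.radians(97.4)))
c=Cam("wrist");pickle.dump(c,open("c3.pkl","wb"));c.save("pics/f1.png")
s=bot.read_state();print(s["grip_width"],s["ee_pos"],s["ft_force"],s["clock"])
E
```

```text
False
31.205156145315097 [444.72740093 336.64374977  36.4456164 ] [-1.08750753 -0.62358341  5.52053349] 7.0917
31.434851897806045 [ 0.23620518 -0.50500619 -5.10348374] 8.0583
31.320834591740994 [541.98802397 -45.84784956 239.91894383] [ 0.87755969 -0.73712505 -3.95931928] 9.575
```

View pics/f1.png

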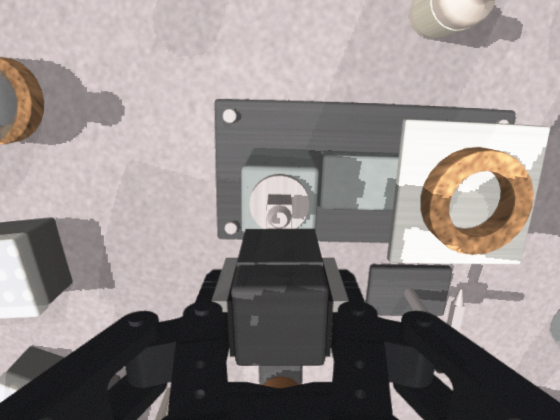

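```bash
python3 - <<'E'
from h import *
import pickle
c=pickle.load(open("c3.pkl","rb"))
cv2.imwrite("pics/f2.png",cv2.resize(c.img[150:400,200:360],None,fx=3.2,fy=2.4,interpolation=cv2.INTER_CUBIC))
for u,v in[(242,266),(325,268),(328,362),(233,359),(280,300),(280,340)]:print(c.atz(u,v,259.5).round(1),c.pt(u,v).round(1))
E
```

```text
[520.5 -61.1 259.5] [529.6 -62.  241.3]
[517.8 -35.4 259.5] [529.3 -30.6 235.3]
[553.2 -28.2 259.5] [ 7.65e+02  4.15e+01 -4.00e-01]
[556.2 -60.8 259.5] [ 7.749e+02 -7.250e+01  4.000e-01]
[530.9 -47.8 259.5] [532.1 -47.6 257.4]
[546.2 -45.8 259.5] [547.4 -45.6 257.9]
```

View pics/f2.png

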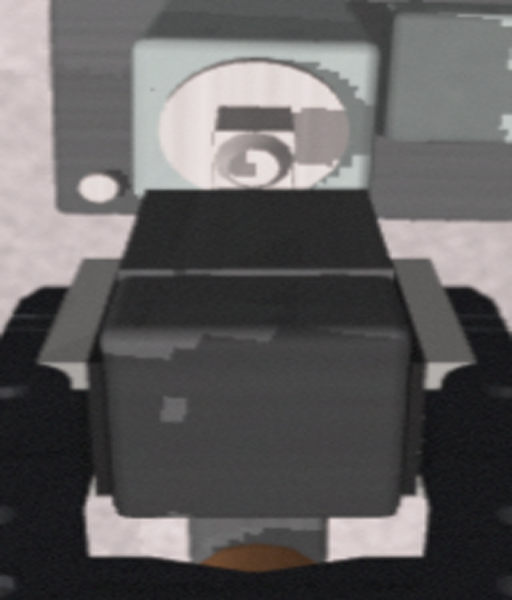

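```bash
python3 - <<'E'
from h import *
import pickle
c=pickle.load(open("c3.pkl","rb"))
for z in(258,259.5):
  for u,v in[(280,284),(280,288),(280,365),(232,287),(329,287),(238,365),(325,365)]:print(z,c.atz(u,v,z).round(1))
s=bot.read_state();print(s["ee_pos"],s["ft_force"],s["moment"],s["clock"])
E
```

```text
258 [526.  -48.5 258. ]
258 [527.4 -48.3 258. ]
258 [557.8 -44.3 258. ]
258 [529.1 -63.6 258. ]
258 [525.  -32.7 258. ]
258 [559.8 -58.9 258. ]
258 [555.8 -28.6 258. ]
259.5 [525.1 -48.6 259.5]
259.5 [526.6 -48.4 259.5]
259.5 [556.5 -44.4 259.5]
259.5 [528.2 -63.5 259.5]
259.5 [524.2 -33.  259.5]
259.5 [558.5 -58.8 259.5]
259.5 [554.6 -29.  259.5]
[541.98802397 -45.84784956 239.91894383] [ 0.87755969 -0.73712505 -3.95931928] [-0.04614498  0.03664252 -0.0192138 ] 9.575
```

```bash
python3 - <<'E'
from h import *
q=down(np.radians(97.4))
bot.servo_line([541.9,-46.9,190],q,speed=100); bot.dwell(0.15)
s=bot.read_state();print(s["ee_pos"],s["ft_force"])
f=bot.servo_line([541.9,-46.9,150.5],q,speed=40,until_force=12)
s=bot.read_state();print(f,s["ee_pos"],s["ft_force"],s["moment"],s["clock"])
E
```

```text
[542.2207292  -46.90967528 190.79272844] [ 0.08078304 -0.01101362 -4.5146948 ]
True [541.69042252 -46.87966533 151.45588323] [-1.03196314  0.28347049  5.23318407] [-0.00475705  0.21752162 -0.04266883] 11.2833
```

```bash
python3 - <<'E'
from h import *
import pickle
q=down(np.radians(97.4))
bot.move_gripper(60)
bot.servo_line([541.9,-46.9,265],q,speed=250)
c=Cam("wrist");pickle.dump(c,open("c4.pkl","wb"));c.save("pics/g1.png")
s=bot.read_state();print(s["ee_pos"],s["ft_force"],s["clock"])
E
```

```text
[541.51288089 -46.85814566 264.01353035] [-0.21704986  0.01567676 -0.72835909] 12.3333
```

View pics/g1.png

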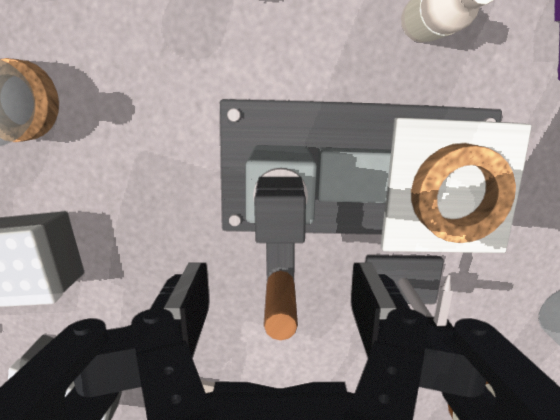

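```bash
python3 - <<'E'
from h import *
import pickle
c=pickle.load(open("c4.pkl","rb"))
g=c.atz(281.5,327.5,190);print(g,c.pt(281,328),c.pt(280,222))
C=np.array([541.9,-46.9]);d=g[:2]-C;print(np.hypot(*d),np.degrees(np.arctan2(d[1],d[0])))
a0=np.arctan2(d[1],d[0])
q=down(np.radians(97.4))
G=lambda a,z:np.array([C[0]+65*np.cos(a),C[1]+65*np.sin(a),z])
bot.move_gripper(50)
bot.move_to(G(a0,250),q)
f=bot.servo_line(G(a0,167),q,speed=150,until_force=10)
bot.move_gripper(18,35)
s=bot.read_state();print(f,s["grip_width"],s["ee_pos"],s["ft_force"],s["clock"])
# first 30 deg test
mx=0
for i in range(1,3):
    bot.servo_line(G(a0-np.radians(15*i),167),speed=110)
    s=bot.read_state();print(s["ee_pos"].round(1),s["ft_force"].round(1),s["clock"])
print(a0)
E
```

```text
[606.99616843 -37.80444593 190.        ] [606.52894929 -38.18693776 191.25245294] [543.54912576 -47.04983265 171.47617493]
65.72853449938037 7.95414939727721
False 20.963940200406935 [606.73129258 -37.93588247 167.90968883] [ 2.27184792 -0.32694072  3.91378391] 14.0333
[606.4 -55.8 167.5] [-1.2 -1.6  6.9] 14.3417
[602.  -72.1 167.6] [-3.  -0.3  7.5] 14.65
0.1388260961780098
```

```bash
python3 - <<'E'
from h import *
import pickle
C=np.array([541.9,-46.9]);a0=0.13883
G=lambda a,z:np.array([C[0]+65*np.cos(a),C[1]+65*np.sin(a),z])
mx=0
for i in range(3,37):
    bot.servo_line(G(a0-np.radians(15*i),167),speed=130)
    s=bot.read_state();e=s["ee_pos"];mx=max(mx,np.abs(s["ft_force"]).max())
    if np.hypot(*(e[:2]-C))<60 or mx>40: print("odd",i,e,mx);break
c=Cam("wrist");pickle.dump(c,open("c5.pkl","wb"));c.save("pics/w1.png")
print(i,e,mx,s["ft_force"],s["clock"])
E
```

```text
36 [477.23573816 -56.07815915 167.99444658] 17.595441078545452 [-8.8398999   0.22662998 15.13044631] 24.2833
```

View pics/w1.png

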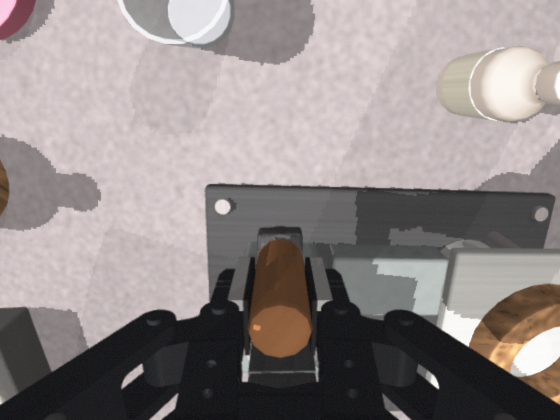

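```bash
python3 - <<'E'
from h import *
import pickle
c=pickle.load(open("c5.pkl","rb"))
for u,v in[(480,285),(460,320),(470,300),(450,330),(455,360),(550,350),(545,270),(470,270)]:print(u,v,c.pt(u,v).round(1))
E
```

```text
480 285 [490.   60.  109.7]
460 320 [514.5  55.7 108.7]
470 300 [500.3  57.1 109.5]
450 330 [521.7  51.3 109.2]
455 360 [460.5 -14.1 217.1]
550 350 [531.2 123.8 108.5]
545 270 [477.1  98.3 108.2]
470 270 [482.4  52.5 107.6]
```

```bash
python3 - <<'E'
from h import *
import pickle
C=np.array([541.9,-46.9]);a0=0.13883
G=lambda a,z:np.array([C[0]+65*np.cos(a),C[1]+65*np.sin(a),z])
for i in (37,38,39):
    bot.servo_line(G(a0-np.radians(15*i),167),speed=130)
s=bot.read_state();print(s["ee_pos"],s["ft_force"])
bot.move_gripper(50)
g=G(a0-np.radians(585),250)
bot.servo_line(g,speed=200)
bot.move_to([545,90,300],down(np.radians(90)))
a=Cam("wrist")
bot.servo_line([545,-10,300],speed=200)
bot.dwell(.1)
b=Cam("wrist")
pickle.dump((a,b),open("c6.pkl","wb"))
cr=lambda c,x,y,w=60,k=6: cv2.resize(c.img[y-w//2:y+w//2,x-w//2:x+w//2],None,fx=k,fy=k,interpolation=cv2.INTER_CUBIC)
p=[c.proj([592.9,104.1,112]).round().astype(int) for c in(a,b)];print(p)
cv2.imwrite("pics/p2.png",np.hstack([cr(a,*p[0]),cr(b,*p[1])]));a.save("pics/p1.png")
print(bot.read_state()["clock"])
E
```

```text
[490.00148151  -7.06316637 167.95274679] [-8.55862994  7.49766765 16.52264857]
[array([296, 237]), array([404, 235])]
27.55
```

View pics/p1.png

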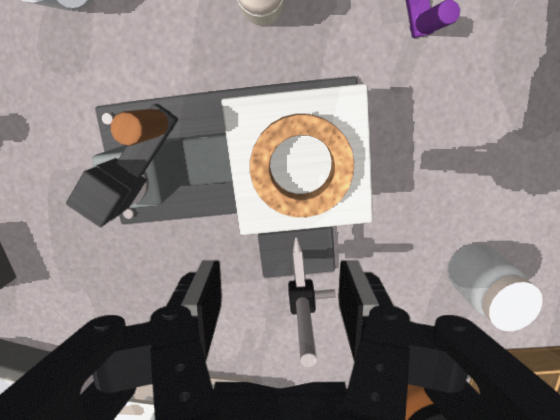

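View pics/p2.png

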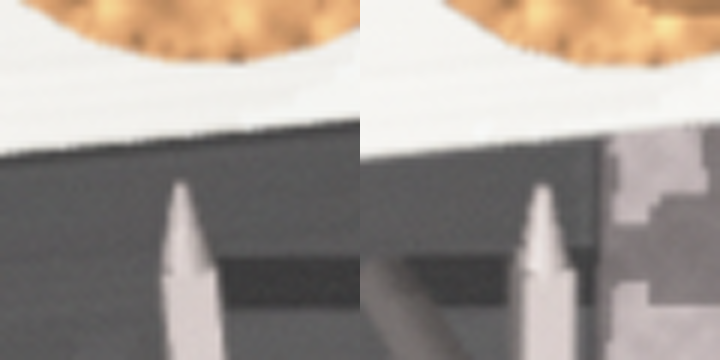

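```bash
python3 - <<'E'
from h import *
import pickle
a,b=pickle.load(open("c6.pkl","rb"));a1,b1=pickle.load(open("c1.pkl","rb"))
ta=(266+180/6-.42,207+179/6-.42);tb=(374+182/6-.42,205+182/6-.42)
print("tip",tri([(a,*ta),(b,*tb)]),tri([(a,*ta),(b,*tb),(a1,434.1,259.6),(b1,296.4,259.9)]))
# depth stats of platform
for c in(a,b):
    zs=[]
    for v in range(60,300,3):
        for u in range(200,530,3):
            if c.dep[v,u]>0:
                p=c.pt(u,v)
                if 105<p[2]<118 and 465<p[0]<582 and 50<p[1]<170 : zs.append(p)
    zs=np.array(zs);print(len(zs),np.median(zs[:,2]),zs[:,2].std())
    for k in range(0,40,4):
        u,v=(ta if c is a else tb);print([c.pt(u+d,v+k).round(1)[[0,2]].tolist() for d in(-1,0,1)])
cr=lambda c,x,y,w=40,k=9: cv2.resize(c.img[y-w//2:y+w//2,x-w//2:x+w//2],None,fx=k,fy=k,interpolation=cv2.INTER_CUBIC)
p=b.proj(a.atz(371,222,112));print(p)
cv2.imwrite("pics/p3.png",np.hstack([cr(a,371,222),cr(b,*p.round().astype(int))]))
E
```

```text
tip (array([592.5603958 , 103.9488608 , 111.71639908]), [np.float64(0.01600919286649903), np.float64(0.016009192866421273)]) (array([592.70117543, 104.0135588 , 111.48213102]), [np.float64(0.060885579019767544), np.float64(0.06681836065921146), np.float64(0.2834318475275648), np.float64(0.20090246533109005)])
1386 111.51140639862606 0.7953725011632973
[[631.5, 12.4], [631.5, 12.6], [632.2, 10.6]]
[[596.0, 112.7], [595.4, 114.3], [595.6, 113.8]]
[[599.5, 113.9], [599.5, 113.8], [599.3, 114.3]]
[[603.5, 113.6], [603.3, 113.9], [603.0, 114.8]]
[[606.6, 115.4], [606.5, 115.8], [607.0, 114.7]]
[[610.4, 115.9], [610.4, 115.9], [610.2, 116.4]]
[[614.3, 116.1], [614.6, 115.4], [614.7, 115.2]]
[[618.1, 116.4], [618.7, 115.1], [618.6, 115.3]]
[[623.2, 114.3], [623.5, 113.7], [622.2, 116.3]]
[[626.5, 115.9], [626.6, 115.6], [626.7, 115.4]]
1239 111.41926088685977 0.9885085009912243
[[592.4, 112.1], [631.4, 12.2], [592.8, 111.1]]
[[595.8, 113.4], [596.0, 112.8], [595.8, 113.3]]
[[599.5, 114.0], [599.7, 113.4], [599.7, 113.5]]
[[603.5, 113.8], [603.3, 114.4], [603.0, 115.0]]
[[607.1, 114.7], [607.4, 114.1], [606.9, 115.3]]
[[611.2, 114.7], [610.9, 115.3], [610.7, 115.8]]
[[614.6, 115.9], [615.4, 114.3], [615.0, 115.1]]
[[619.7, 113.9], [619.8, 113.7], [618.8, 115.8]]
[[622.7, 116.0], [622.7, 116.0], [623.1, 115.3]]
[[626.9, 115.9], [627.1, 115.5], [626.4, 117.0]]
[477.04641605 220.54458168]
```

View pics/p3.png

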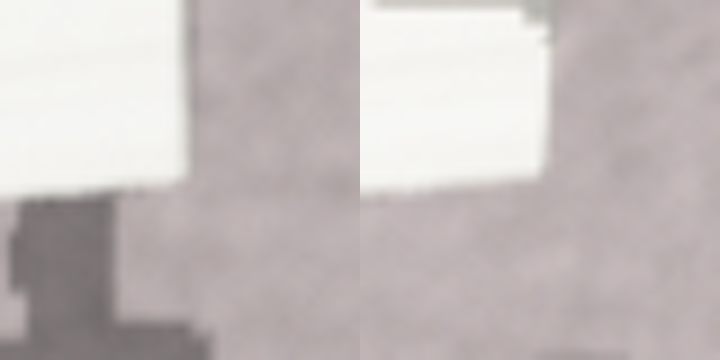

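Tip by stereo is 111.5–111.7. The pointer's barrel top minus its radius also gives 111.5. The platform by depth is 111.5, so they are level. Next is the flask.

```bash
python3 - <<'E'
from h import *
import pickle
q=down(np.radians(90))
bot.move_gripper(70)
bot.move_to([500,-265,300],q); bot.dwell(.1); a=Cam("wrist")
bot.servo_line([500,-365,300],q,speed=200); bot.dwell(.1); b=Cam("wrist")
pickle.dump((a,b),open("c7.pkl","wb"))
a.save("pics/fl1.png");b.save("pics/fl2.png")
print(bot.read_state()["clock"])
E
```

```text
29.85
```

View pics/fl1.png

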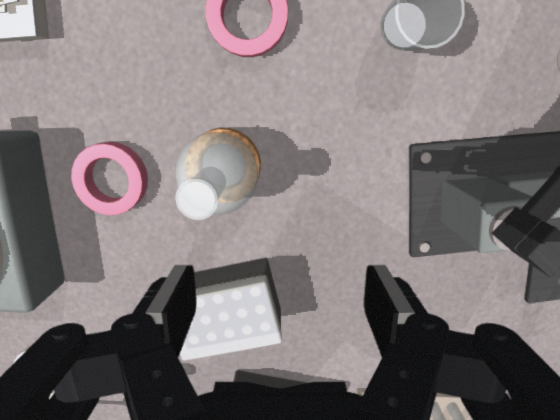

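View pics/fl2.png

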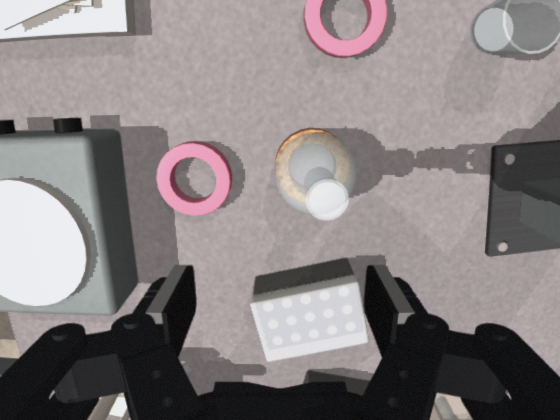

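Flask lip is at about (199,199) and (327,199). Enlarging it, and the platform ring too.

```bash
python3 - <<'E'
from h import *
import pickle
a,b=pickle.load(open("c7.pkl","rb"))
cv2.imwrite("pics/fl3.png",np.hstack([cv2.resize(c.img[120:225,x:x+100],None,fx=4,fy=4,interpolation=cv2.INTER_CUBIC) for c,x in((a,169),(b,267))]))
a,b=pickle.load(open("c6.pkl","rb"))
cv2.imwrite("pics/rg.png",np.hstack([cv2.resize(c.img[100:230,x:x+130],None,fx=3,fy=3,interpolation=cv2.INTER_CUBIC) for c,x in((a,236),(b,345))]))
E
```

```text
(no output)
```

View pics/fl3.png

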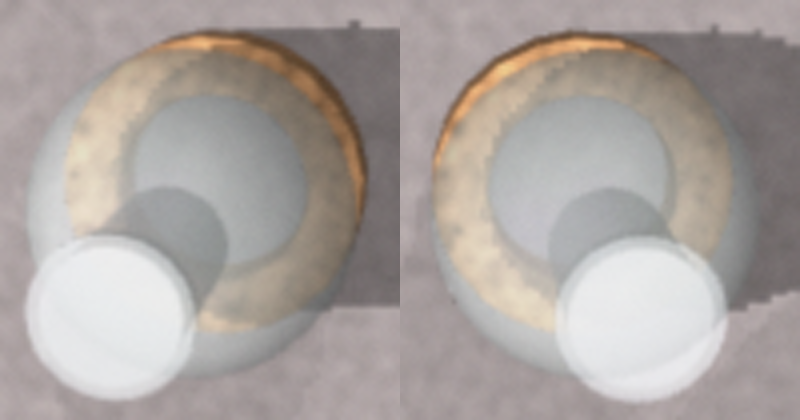

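View pics/rg.png

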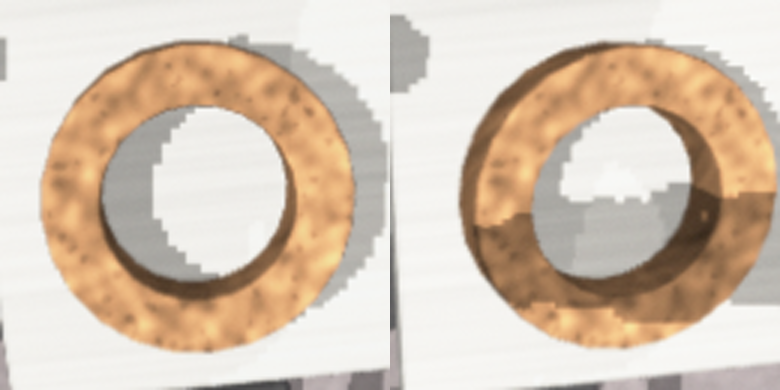

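```bash
python3 - <<'E'
from h import *
import pickle
a,b=pickle.load(open("c7.pkl","rb"))
la=(a,169+110.5/4-.38,120+318/4-.38);lb=(b,267+241.5/4-.38,120+319/4-.38)
print("lip",tri([la,lb]),la[0].atz(*la[1:],153),lb[0].atz(*lb[1:],153))
# bench ring inner
ra=(a,169+217/4-.38,120+183/4-.38);rb=(b,267+182/4-.38,120+182/4-.38)
print("ring",tri([ra,rb]),a.atz(*ra[1:],0),b.atz(*rb[1:],0))
a,b=pickle.load(open("c6.pkl","rb"))
pa=(a,236+199/3-.33,100+198/3-.33);pb=(b,345+237/3-.33,100+196/3-.33)
r,e=tri([pa,pb]);print("jring",r,e,a.atz(*pa[1:],133.5),b.atz(*pb[1:],133.5))
d=r[:2]-[541.9,-46.9];print(np.hypot(*d),np.degrees(np.arctan2(d[1],d[0])))
# ball contour direct: project expected sphere centre
E
```

```text
lip (array([ 502.93548884, -328.28960914,  152.82525365]), [np.float64(0.10266996018706308), np.float64(0.10266996018710808)]) [ 502.9927199  -328.25486089  153.        ] [ 502.77929971 -328.31649001  153.        ]
ring (array([ 502.19881805, -328.27514499,   15.38770533]), [np.float64(0.31599096993536424), np.float64(0.3159909699353714)]) [ 505.39039855 -330.69975222    0.        ] [ 504.73243799 -326.92668879    0.        ]
jring [524.44000125 107.36826758 130.78117011] [np.float64(0.1180618799306068), np.float64(0.11806187993052758)] [524.0590614  107.20721141 133.5       ] [523.82270983 106.27399412 133.5       ]
155.25318011900887 96.4572272886768
```

```bash
python3 - <<'E'
from h import *
import pickle
q=down(np.radians(90));P=np.array([502.9,-328.3,0])
bot.move_to(P+[0,0,210],q)
f=bot.servo_line(P+[0,0,127],q,speed=80,until_force=8)
bot.dwell(.1)
s=bot.read_state();print(f,s["ee_pos"],s["ft_force"])
bot.move_gripper(24,40)
s=bot.read_state();print(s["grip_width"],s["ee_pos"],s["ft_force"],s["clock"])
bot.servo_line(P+[0,0,160],q,speed=60)
bot.servo_line(P+[0,0,340],q,speed=150)
s=bot.read_state();print(s["grip_width"],s["ee_pos"],s["ft_force"],s["clock"])
c=Cam("wrist");c.save("pics/l1.png")
E
```

```text
False [ 503.08256883 -328.41784534  127.56437035] [-0.34118727 -0.60681368  0.0684065 ]
27.047449391072735 [ 502.98621137 -328.2416219   127.20075529] [-0.89902609  1.07040977  2.37069093] 32.0583
27.300278896294923 [ 502.78503424 -328.21604199  339.03778242] [ 0.53280302 -0.31744398 -2.62168522] 34.1083
```

View pics/l1.png

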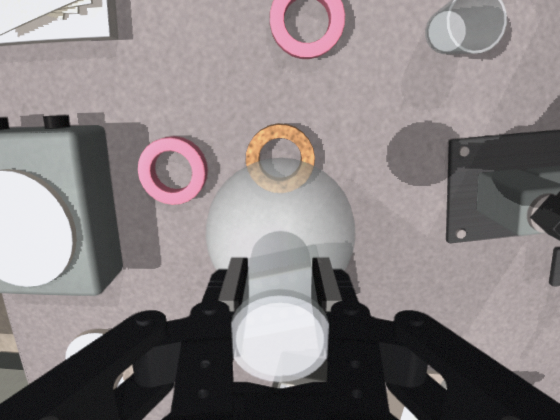

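The flask is held by the neck and hangs upright, and its bench ring is empty at (281,158). I'll carry it over the jack.

```bash
python3 - <<'E'
from h import *
import pickle
q=down(np.radians(90));P=np.array([524.1,107.0,0])
bot.servo_line(P+[0,0,340],q,speed=180); bot.dwell(.4)
c=Cam("wrist");c.save("pics/l2.png")
bot.servo_line(P+[0,0,255],q,speed=100); bot.dwell(.4)
s=bot.read_state();print(s["grip_width"],s["ee_pos"],s["ft_force"],s["clock"])
c=Cam("scene");c.save("pics/l3.png",(200,110,400,310),3)
E
```

```text
26.998103049679504 [524.12527301 107.01543881 255.11119764] [ 0.39084696  0.03362786 -2.0455904 ] 38.5833
```

View pics/l3.png

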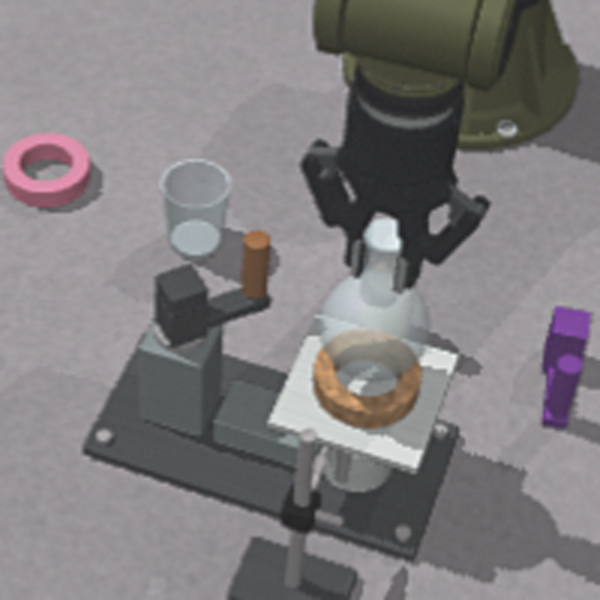

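View pics/l2.png

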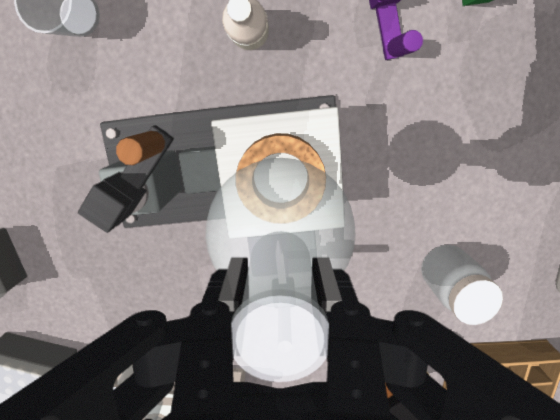

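The flask is centred over the ring (column 281 for both). Lowering it now.

```bash
python3 - <<'E'
from h import *
q=down(np.radians(90));P=np.array([524.1,107.0,0])
f=bot.servo_line(P+[0,0,236.5],q,speed=25,until_force=4)
s=bot.read_state();print(f,s["grip_width"],s["ee_pos"],s["ft_force"],s["moment"],s["clock"])
c=Cam("scene");c.save("pics/m1.png",(200,110,400,310),3)
E
```

```text
True 27.286214192623024 [524.21380459 107.05538481 239.51774652] [1.68372261 0.8725465  2.11900527] [ 0.18591926 -0.35149952  0.01910408] 39.2333
```

View pics/m1.png

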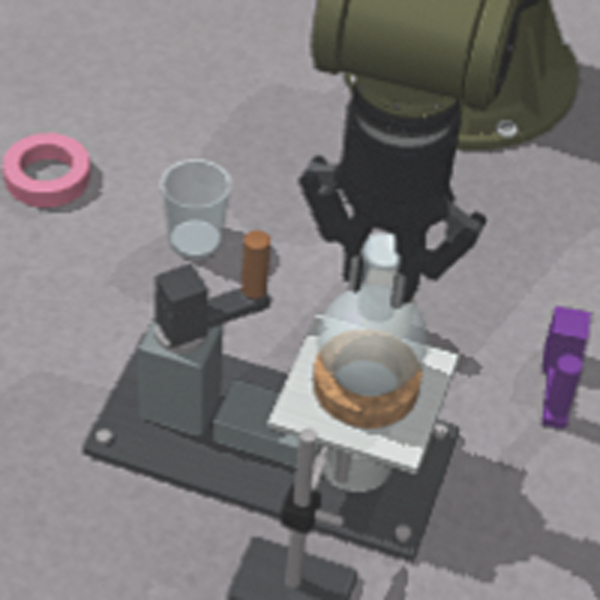

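```bash
python3 - <<'E'
from h import *
q=down(np.radians(90))
f=bot.servo_line([525.0,107.4,238.9],q,speed=10,until_force=6);bot.dwell(.2)
s=bot.read_state();print(f,s["ee_pos"],s["ft_force"],s["moment"])
bot.move_gripper(34)
s=bot.read_state();print(s["grip_width"],s["ft_force"]); bot.dwell(.3)
bot.move_gripper(70)
bot.servo_line([525,107.4,330],q,speed=150);bot.dwell(.3)
a=Cam("wrist");a.save("pics/n1.png")
bot.servo_line([525,7.4,330],q,speed=200);bot.dwell(.3)
b=Cam("wrist");b.save("pics/n2.png")
c=Cam("scene");c.save("pics/n3.png",(200,110,400,310),3)
import pickle;pickle.dump((a,b,c),open("c8.pkl","wb"))
s=bot.read_state();print(s["ft_force"],s["clock"])
E
```

```text
False [525.06350795 107.38639231 238.96201623] [1.46510759 0.06272723 3.91400391] [-0.00296587 -0.21528877 -0.00574646]
33.86765910824692 [ 0.53587147 -0.01262925  0.5741693 ]
[-0.13644028  0.56692058 -0.45722537] 42.9083
```

View pics/n1.png

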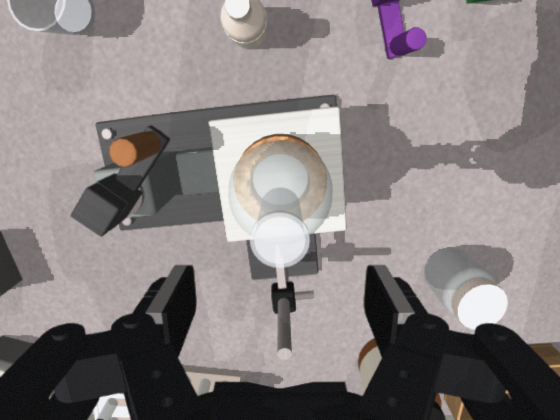

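View pics/n2.png

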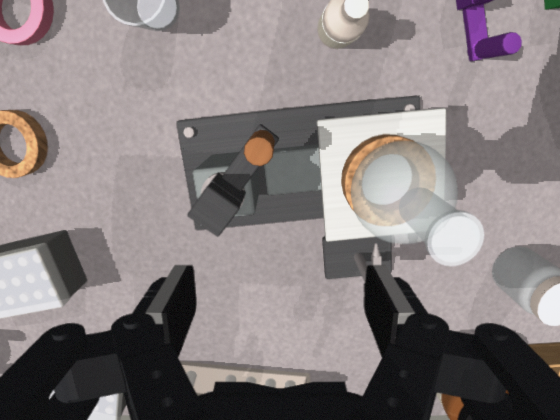

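View pics/n3.png

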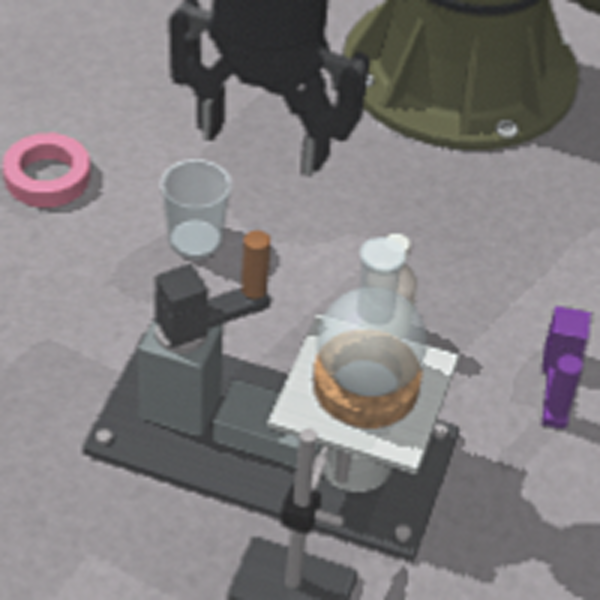

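Released and standing. I'll check the lip height and position, plus the platform height, before handing in.

```bash
python3 - <<'E'
from h import *
import pickle
a,b,c=pickle.load(open("c8.pkl","rb"))
print("lip",tri([(a,280,240),(b,455.5,239)]),"expect z ~264.5")
for d in(a,b):
    z=[]
    for v in range(90,260,2):
        for u in range(200,450,2):
            if d.dep[v,u]>0:
                p=d.pt(u,v)
                r=np.hypot(p[0]-524.1,p[1]-107)
                if 46<r<60 and 105<p[2]<118: z.append(p[2])
    print("platform",np.median(z),len(z))
bot.finish_job()
print(bot.read_state()["clock"])
E
```

```text
lip (array([527.75870053, 107.05557426, 263.32088513]), [np.float64(0.032319420797744754), np.float64(0.032319420797587116)]) expect z ~264.5
platform 111.51474518903791 809
platform 111.41964401567577 797
the job is handed in; nothing more can be done
the job is handed in; nothing more can be done
```

The job is handed in, at about 43 s of the 72 s allowed. `finish_job` reports no verdict, so what follows rests on my own checks.

- **Crank:** I fitted the dark crank on the shaft. It came to rest at the expected height. I then wound it 585° clockwise by its grip and left it on the shaft.
- **Platform height:** The platform's upper face measured 111.4–111.5 mm, both before and after the flask was placed. The pointer tip measured about 111.5 mm (111.2–111.7 by stereo across the views).
- **Flask:** I moved it from the bench ring to the platform ring. It stands freely with the gripper clear.
- **Flask position:** The lip measured (527.8, 107.1, 263.3) mm. I expected about 264.5 mm in height and about 524 mm in x. That is about 1 mm low and 3–4 mm off in x, so there may be a slight lean of under 2°, or it may be pixel-reading error. I handed it in without correcting it.
- **Everything else:** I saw nothing else moved. Forces I read at the wrist stayed under about 20 N.

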